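# Swing the safety prop aside and close the pipe press

## Robot

A 7-joint arm with a two-finger parallel gripper is mounted at the origin on the work surface. World frame = base frame: x ahead of the robot, y to its left, z up, the work surface at z = 0. Lengths are in m, angles in rad, forces in N, time in s.
With the tool pointing down it reaches from about 0.425 to 0.95 m from the base axis. Payload 4.7 kg.
Tool frame: the origin (TCP) lies at the very end of the fingers, on their centre line; the grasp point (between the pads) lies 19 mm behind it; z points along the fingers, y is the direction in which the jaws open and shut (so a half turn about z gives the same grasp; the last joint's range is limited). The gripper opens to 85 mm and grips with 20 to 120 N. Pads are 22 mm wide; open, the fingers measure 114 mm over their backs; the gripper's body (76 mm by 85 mm) begins 54 mm behind the grasp point. The pads swing forward as they close: fully open they stand 13 mm farther back than shut.
Start: joints at [1.241, 0.469, -0.049, 1.532, 0.024, 1.141, -0.082], TCP at [0.2, -0.645, 0.231] pointing down, gripper open.
Joint ranges: [-2.59, 2.59], [-0.33, 1.99], [-1.39, 1.29], [0.1, 2.45], [-1.04, 4.18], [0.21, 1.99], [-2.66, 2.66]. Speed limits (rad/s): [2.57, 2.57, 3.14, 3.14, 3.14, 3.14, 3.14].

## Interface

Orientations are given as a rotation vector (axis times angle).
In Python, from workcell import manip gives the robot as it stands.
- The arm moves only by the shell command python3 -m jog 'ROWS' [FORCE]. ROWS is text: rows parted by semicolons, each of 7 numbers parted by spaces: the shift along the tool's x, y, z in mm, then the turn, a rotation vector about the tool's x, y, z in rad, then the gripper's target within -1 to 1 (fully open at 1, half-way at 0, shut at -1). A call has 1 to 5 rows; each row is the pose to reach, as a shift and turn from the pose commanded when the call began, along the tool's axes at that moment; what a row does not reach only later rows make up. A row lasts 1/10 s, in which the tool goes at most 50 mm and 8.59 degrees, less where a joint would pass 70% of its speed; a pose out of reach is approached as far as the arm can. A call with a gripper value outside its range is refused whole. The fingers move at their own pace and stop on an object; FORCE is the grip in N (left out, the last holds). Time passes only in rows, so rows that repeat a pose let the fingers close. It gives the time, the measured TCP pose, the force and the opening at its end, in the units of the state.
- manip.get_obs(): the state, without advancing time (a new reading comes with each control period).
- manip.capture(name): name is "scene" or "top" or "wrist"; returns the picture (400x640x3 uint8, blue, green, red); there is no depth.
- manip.calibration(name): a dict with "fov_y" (degrees; the focal length in pixels is half the picture's height over the tangent of half this angle, whatever the lens; pixels are square), "cx", "cy" (the principal point, pixels), "world_to_cam" (4x4, takes a point from world to camera coordinates); the wrist camera has in their place "T_tool_cam" (4x4, takes a point from camera to tool coordinates, whose origin is the TCP and whose axes are the flange's). Camera axes: x right, y down, z forward; pixel columns grow to the right and rows downward; lengths in m; the calibration is good to about 2 mm. A picture is of the moment at which its call begins: read the wrist's pose just before it. calibration takes no time and is no camera call.
- manip.close_job(): hands the job in, once; it reports no verdict.
The state is a dict: "t": time; "joints": joint angles; "qvel": joint speeds; "joint_torque": joint torques, N m; "tool_pos": TCP position; "tcp_rot": TCP orientation; "force": force on the tool from outside, world axes, zero at the start; "ft_torque": the same for the moment, N m; "gripper_width": finger opening in m.
Only numpy, scipy, OpenCV 4.12 (cv2) and the standard library are available. Lean on these libraries where they do the work, as an engineer would, in place of code of your own. Each camera call takes 0.05 s, during which the arm holds its last target. There are 200 camera calls.

## Task

Close the bench press on the pipe lying in its cradle: first swing the steel safety prop under the presser foot fully out to the side, to its stop, by its upright handle, then pull the press's main lever all the way down and let go. Leave the pipe lying in its cradle and do not knock over or push about the other things on the bench.

Things in the scene. Friction and masses are not known exactly. Their poses are not given: they have to be found in the camera images.
- press: Grey bench press with a C-shaped frame, bolted down. Base plate 260 (x) by 360 (y) by 30 mm high; origin at the centre of its underside, on the table. Its x points from its open front (robot's side) to the column at the back, y to the left seen from the front, z up. Head: block from x = -55 to 120 mm, y = -35 to 35 mm, z = 170 to 300 mm.
- lamp_bar (a point): Middle of the aluminium lamp bar, 24 mm thick, sticking out of the press's head to the left, along the press's y from 20 to 225 mm, at its x = -78 mm, 278 mm above the table. It hangs right over the prop's handle, which can be reached only by a tool leaning back to the press's front, 25 to 40 degrees from vertical.
- foot (a point): Middle of the underside of the presser foot, a steel bar 40 mm (press's x) by 250 mm (y) by 20 mm high below the head; 131 mm above the table when raised. It goes down 45 mm with the lever.
- cradle (a point): Middle of the V-shaped wooden cradle, 160 mm long along the press's x, its wings up to 35 mm either side and 70 mm above the table; this point is at the bottom of the V, 36 mm above the table.
- prop (a joint): Swing of the safety prop about an upright axis at the left of the base, rad. 0 to 0.35: under the presser foot, which then cannot go down; grows as the prop's handle swings outwards (to the press's left, clockwise seen from above) to its stop at 1.15 (clear of the foot). Stays where it is left; light friction, 1 to 2 N at the handle.
- prop_grip (a point): Point on the axis of the prop's upright handle, a plain round steel pin 16 mm thick, standing on the prop's flat arm; this point is 128 mm above the table and 24 mm below the pin's top; the pin is free from 64 to 152 mm above the table. It goes round the hinge axis at 140 mm radius.
- prop_hinge (a point): Point on the upright axis of the prop, at the press's x = 35, y = 150 mm, 50 mm above the table.
- lever (a joint): Main lever, rad. 0: raised, pointing forwards (to the press's front) and 40 degrees up; grows as it is pulled down; 1.1: fully down at its stop, 23 degrees below level, presser foot about 1 mm above the pipe. While the prop is under the foot it stops at about 0.07 to 0.12. Stays where it is left; takes 4 to 8 N at the grip.
- lever_grip (a point): Middle of the lever's round black grip bar, 24 mm thick, 125 mm long, sticking out level to the press's right (its axis along the press's y; this point is 67 mm from the lever arm at its inner end and 58 mm from its free end). Starts up to 328 mm above the table, ends about 163 mm above it. It goes round the lever's axis at 160 mm radius.
- lever_hinge (a point): Point on the level axis of the lever (along the press's y), at the press's x = 0, 225 mm above the table, abreast of the grip's middle.
- pipe: Loose metal organ pipe, 40 mm diameter, 200 mm long, lying in the press's cradle along the press's x; its front end sticks out of the cradle. Origin at the middle of its underside, 44 mm above the table; top 84 mm above the table.
- tin: Loose aluminium tin, 60 mm diameter, 45 mm high, on the right part of the press's base (top 75 mm above the table). Origin at the centre of its underside.
- solderblock: Loose wooden block 160 by 60 by 30 mm on the table in front of the press. Origin at the centre of its underside.
- mallet: Loose hammer with wooden handle, 260 mm long, lying right of the press.
- brush: Loose brush lying on the table at the front left.
- jar: Loose jar, 70 mm diameter, 90 mm high, left of the press. Origin at the centre of its underside.
- driver: Loose screwdriver with black handle, lying far left.
- weight: Loose dark steel weight, 70 mm diameter, 50 mm high, right of the press. Origin at the centre of its underside.
Mind the look-alikes: they are no part of the job. There is more than one size of the pipe; the job needs the smaller.

How it is judged:
By the outcome, as a careful person would: the job done as asked, in the order asked, and still so for the second after the job is handed in, with the robot touching nothing.
It also fails if it takes over 62 s, if anything falls off the work surface, if the arm or the gripper's body presses on something with over 40 N, if the wrist force passes 120 N, or if a joint passes its speed limit or range.

## Working session

There is one attempt and no reset: what is moved stays moved. The work goes in short steps, Python scripts to look and compute and a shell command to move; the robot and the scene stay as the last step left them, time stands still between calls to the robot, and variables do not carry over. Pictures are saved under pics/ and viewed, about 8 in all and at most 12, crops included, and the job is handed in when it is done.

```bash
mkdir -p pics; ls
python3 - <<'E'
from workcell import manip
import cv2,numpy as np
o=manip.get_obs();print({k:np.round(v,3).tolist() for k,v in o.items()})
for n in("scene","top"):
    cv2.imwrite(f"pics/{n}0.png",manip.capture(n));c=manip.calibration(n);print(n,c)
print(manip.calibration("wrist"))
E
```

```text
pics
{'t': 0.0, 'joints': [1.241, 0.469, -0.049, 1.534, 0.024, 1.141, -0.082], 'qvel': [0.001, -0.002, -0.001, -0.0, -0.0, -0.002, -0.0], 'joint_torque': [-0.001, -51.03, -0.047, -23.771, 0.011, 0.008, 0.0], 'tool_pos': [0.2, -0.644, 0.23], 'tcp_rot': [-3.104, -0.47, 0.001], 'force': [-0.538, -0.015, -0.45], 'ft_torque': [0.009, 0.015, 0.038], 'gripper_width': 0.085}
scene {'fov_y': 44.49915421258706, 'cx': 315.78649361342656, 'cy': 197.49701590907202, 'world_to_cam': array([[-0.19434372, -0.98079969,  0.01620113,  0.07479944],
       [-0.78871806,  0.14642062, -0.59706351,  0.52226811],
       [ 0.58322753, -0.12881366, -0.80203036,  1.49901202],
       [ 0.        ,  0.        ,  0.        ,  1.        ]])}
top {'fov_y': 44.1246208529502, 'cx': 306.357349223821, 'cy': 202.40233178266033, 'world_to_cam': array([[-0.005962  , -0.99989499,  0.01320817, -0.00520653],
       [-0.98750041,  0.00380666, -0.15757047,  0.52627617],
       [ 0.15750364, -0.01398251, -0.98741941,  1.60738012],
       [ 0.        ,  0.        ,  0.        ,  1.        ]])}
{'fov_y': 64.2588775395239, 'cx': 319.2785625187422, 'cy': 198.39569109873128, 'T_tool_cam': array([[ 1.16824322e-04, -9.65709036e-01, -2.59626740e-01,
         6.55565775e-02],
       [ 9.99999470e-01,  3.78396574e-04, -9.57515900e-04,
         8.91259406e-04],
       [ 1.02292363e-03, -2.59626490e-01,  9.65708568e-01,
        -1.42548880e-01],
       [ 0.00000000e+00,  0.00000000e+00,  0.00000000e+00,
         1.00000000e+00]])}
```

View pics/scene0.png

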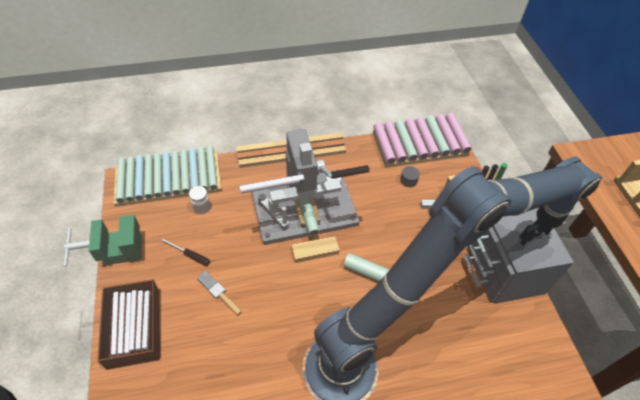

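View pics/top0.png

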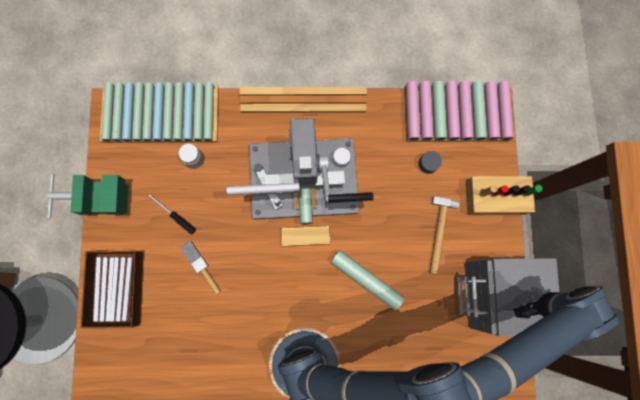

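The scene view shows the press at about (305,190), with the pipe in its cradle at (310,215). The top view shows the base corners near (250,143), (355,140), (358,213) and (251,219), the lamp bar at (228–298,188) and the lever's black grip at (330–372,197). I'll enlarge both.

```bash
cat > h.py <<'E'
import cv2,numpy as np
from workcell import manip
from scipy.spatial.transform import Rotation as R
def K(n):
    c=manip.calibration(n);f=200/np.tan(np.radians(c["fov_y"])/2);return f,c
def camT(n,o=None):
    f,c=K(n)
    if n=="wrist":
        T=np.eye(4);T[:3,:3]=R.from_rotvec(o["tcp_rot"]).as_matrix();T[:3,3]=o["tool_pos"];return T@c["T_tool_cam"]
    return np.linalg.inv(c["world_to_cam"])
def ray(n,uv,o=None):
    f,c=K(n);T=camT(n,o);d=T[:3,:3]@np.array([(uv[0]-c["cx"])/f,(uv[1]-c["cy"])/f,1]);return T[:3,3],d
def plane(n,uv,z,o=None):
    p,d=ray(n,uv,o);return p+d*(z-p[2])/d[2]
def proj(n,P,o=None):
    f,c=K(n);p=np.linalg.inv(camT(n,o))@np.append(P,1);return [round(float(c["cx"]+f*p[0]/p[2]),1),round(float(c["cy"]+f*p[1]/p[2]),1)]
def tri(obs):
    A=np.zeros((3,3));b=np.zeros(3)
    for n,uv,*o in obs:
        p,d=ray(n,uv,*o);d/=np.linalg.norm(d);M=np.eye(3)-np.outer(d,d);A+=M;b+=M@p
    return np.linalg.solve(A,b)
E
python3 - <<'E'
from h import *
a=cv2.imread("pics/top0.png")[110:240,220:385];b=cv2.imread("pics/scene0.png")[120:250,232:397]
r=lambda i:cv2.resize(i,None,fx=4.5,fy=4.5,interpolation=cv2.INTER_CUBIC)
cv2.imwrite("pics/a.png",r(a));cv2.imwrite("pics/b.png",r(b))
for uv in [(250,143),(355,140),(358,213),(251,219)]:print(plane("top",uv,.03).round(3))
E
```

```text
[0.735 0.184 0.03 ]
[ 0.745 -0.177  0.03 ]
[ 0.491 -0.181  0.03 ]
[0.473 0.177 0.03 ]
```

View pics/a.png

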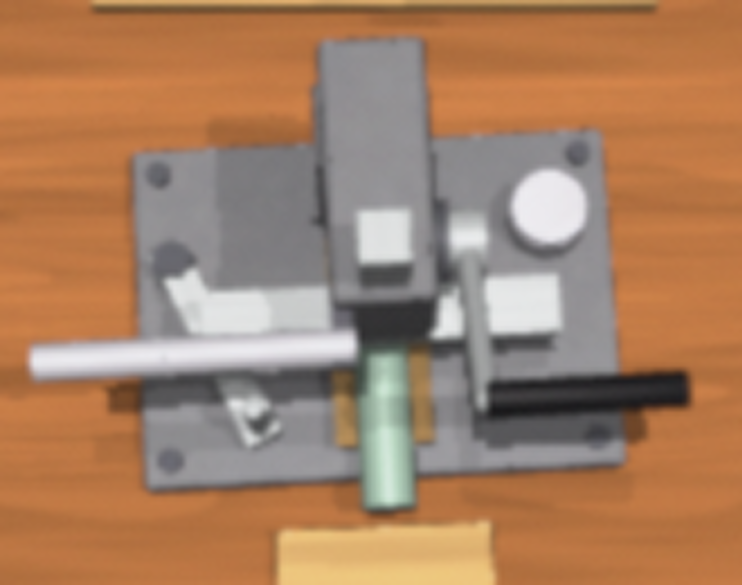

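View pics/b.png

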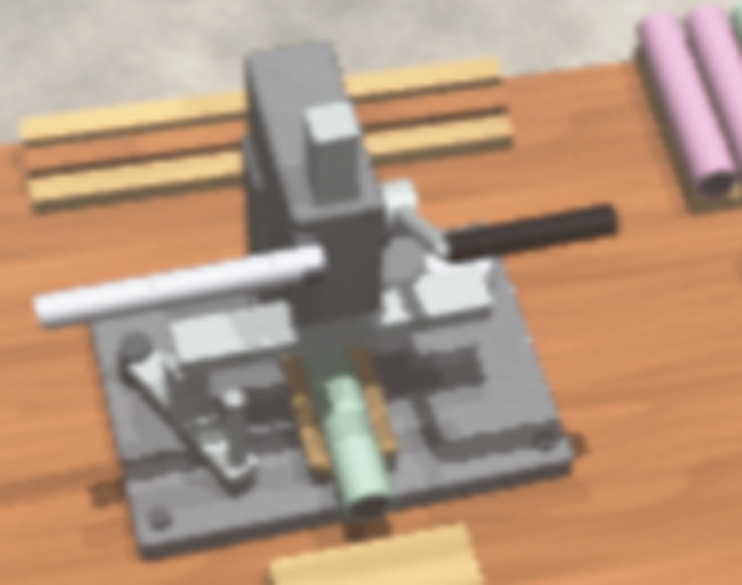

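Crop a shows the base corners at (133,155), (598,130), (625,463), (150,490). The prop pin's top is at (260,410) and the black grip runs from (490,398) to (688,388). Crop b shows the pin's top at (233,397) and the grip from (452,245) to (614,219). The look-alikes for the handle and lever are the lamp bar (light, on the left) and the hammer handle (far right). The prop pin is the small upright on the flat arm, and the lever is the black bar on the right. The small green pipe is in the cradle, and the larger one lies on the table at (368,280).

Run:
```python
from h import *
A=lambda u,v:(220+u/4.5,110+v/4.5);B=lambda u,v:(232+u/4.5,120+v/4.5)
W=np.array([plane("top",A(*c),.03)[:2] for c in[(133,155),(598,130),(625,463),(150,490)]])
L=np.array([[.13,.18],[.13,-.18],[-.13,-.18],[-.13,.18]])
H=(L-L.mean(0)).T@(W-W.mean(0));U,S,V=np.linalg.svd(H);Rm=V.T@U.T;t=W.mean(0)
print("press",t,np.degrees(np.arctan2(Rm[1,0],Rm[0,0])),"res mm",(((L@Rm.T+t)-W)*1e3).round(1).tolist())
w=lambda p:(Rm@np.array(p)+t)
inv=lambda P:(Rm.T@(P[:2]-t)*1e3).round(1)
pin=tri([("top",A(260,408)),("scene",B(233,397))]);print("pintop tri",pin.round(3),inv(pin),"planes",[inv(plane(n,u,.152)) for n,u in[("top",A(260,408)),("scene",B(233,397))]])
for a,b in[((490,398),(452,245)),((688,388),(614,219))]:
    P=tri([("top",A(*a)),("scene",B(*b))]);print("grip end",P.round(3),inv(P))
h=np.array([.035,.15]);print("hinge",w(h),"r",np.hypot(*(inv(pin)/1e3-h)))
print("lamp ends",w([-.078,.02]),w([-.078,.225]))
```

```text
press [6.10862782e-01 3.55571831e-04] 3.168868714468041 res mm [[0.8, 1.9], [1.8, -2.8], [-0.8, -2.3], [-1.9, 3.2]]
pintop tri [0.515 0.085 0.154] [-91.3  90.1] planes [array([-91.7,  87.6]), array([-88.9,  92.3])]
grip end [ 0.491 -0.067  0.331] [-123.8  -60.8]
grip end [ 0.498 -0.188  0.324] [-123.2 -181.8]
hinge [0.63751741 0.15206098] r 0.1397844769636457
lamp ends [0.53187647 0.01601323] [0.52054427 0.22069977]
```

Everything agrees. The press is at (0.611, 0.000) with 3.2° yaw and 3 mm residuals, the pin is on its 140 mm radius, and the grip is at 328 mm height. I'll write the move helper and start moving.

```bash
cat >> h.py <<'E'
yaw=np.radians(3.17);C,S_=np.cos(yaw),np.sin(yaw);RP=np.array([[C,-S_,0],[S_,C,0],[0,0,1]]);TP=np.array([.6109,.0004,0])
def pw(p): return RP@np.array(p,float)+TP     # press -> world (m)
def wp(P): return RP.T@(np.array(P)-TP)
def lean(deg): # tool leaning to press front, camera to robot's side
    a=np.radians(deg);z=np.array([np.sin(a),0,-np.cos(a)]);x=np.array([-np.cos(a),0,-np.sin(a)]);return RP@np.c_[x,np.cross(z,x),z]
def down(dirx): # tool down, tool x along press-frame dirx
    z=np.array([0,0,-1.]);x=np.array(dirx,float);return RP@np.c_[x,np.cross(z,x),z]
def delta(grasp,Rt,back=0,msg=""):
    o=manip.get_obs();R0=R.from_rotvec(o["tcp_rot"]).as_matrix();P=np.array(grasp)+Rt[:,2]*(.019-back)
    print(msg,"TCP->",P.round(3),"shift mm",(R0.T@(P-o["tool_pos"])*1e3).round(1),"turn",R.from_matrix(R0.T@Rt).as_rotvec().round(3))
def st():
    o=manip.get_obs();print("t",round(o["t"],2),"j",np.round(o["joints"],2).tolist(),"press mm",(wp(o["tool_pos"])*1e3).round(1),"F",np.round(o["force"],1),"w",round(o["gripper_width"],4))
E
python3 -m jog '0 0 -150 0 0 0 0.2;0 0 -250 0 0 0 0.2;0 0 -250 0 0 0 0.2;0 0 -250 0 0 0 0.2;0 0 -250 0 0 0 0.2'
python3 - <<'E'
from h import *
st();g=pw([-.0913,.0901,.125])
delta([.43,-.42,.46],lean(10),.019,"w1");delta(g,lean(30),.22,"w2")
E
```

```text
t: 0.6
tool_pos: [0.1998, -0.6442, 0.4831]
tcp_rot: [-3.106, -0.471, 0.0]
force: [0.6, -2.1, 0.2]
gripper_width: 0.0511
t 0.6 j [1.23, 0.39, -0.03, 1.1, 0.01, 1.65, -0.07] press mm [-446.1 -620.8  483.1] F [ 0.6 -2.1  0.2] w 0.0511
w1 TCP-> [ 0.43 -0.42  0.46] shift mm [ 286.3 -145.9   23.2] turn [-0.253 -0.032 -2.886]
w2 TCP-> [0.414 0.08  0.299] shift mm [ 419.4 -627.7  184.3] turn [-0.751 -0.093 -2.804]
```

```bash
python3 -m jog '57 -29 0 -0.05 0 -0.14 0.2;114 -58 0 -0.05 0 -0.29 0.2;171 -87 0 -0.05 0 -0.43 0.2;228 -116 0 -0.05 0 -0.58 0.2;286 -146 0 -0.05 0 -0.73 0.2'
python3 - <<'E'
from h import *
st();g=pw([-.0913,.0901,.125])
delta([.44,-.15,.50],lean(15),.019,"w1b");delta(g,lean(30),.22,"w2")
E
```

```text
t: 1.1
tool_pos: [0.3801, -0.4685, 0.481]
tcp_rot: [2.687, 1.533, 0.011]
force: [0.8, -0.8, 0.0]
gripper_width: 0.0514
t 1.1 j [1.01, 0.23, -0.26, 1.32, 0.07, 1.55, 0.23] press mm [-256.4 -455.4  481. ] F [ 0.8 -0.8  0. ] w 0.0514
w1b TCP-> [ 0.44 -0.15  0.5 ] shift mm [ 304.2 -109.4  -29.3] turn [-0.275 -0.092 -2.143]
w2 TCP-> [0.414 0.08  0.299] shift mm [ 492.4 -257.2  161.9] turn [-0.555 -0.243 -2.097]
```

```bash
python3 -m jog '60 -22 -6 -0.02 -0.02 -0.14 0.2;120 -44 -12 -0.04 -0.03 -0.29 0.2;180 -66 -18 -0.06 -0.04 -0.43 0.2;240 -88 -24 -0.08 -0.04 -0.58 0.2;304 -110 -30 -0.1 -0.04 -0.73 0.2'
python3 - <<'E'
from h import *
st();g=pw([-.0913,.0901,.125])
delta([.43,.03,.45],lean(20),.019,"w1c");delta(g,lean(30),.22,"w2")
E
```

```text
t: 1.6
tool_pos: [0.4256, -0.2226, 0.4964]
tcp_rot: [1.897, 2.31, 0.005]
force: [-0.4, 0.3, 0.6]
gripper_width: 0.0514
t 1.6 j [0.86, -0.04, -0.47, 1.59, 0.02, 1.44, 0.59] press mm [-197.4 -212.4  496.4] F [-0.4  0.3  0.6] w 0.0514
w1c TCP-> [0.43 0.03 0.45] shift mm [250.9  50.   22.7] turn [-0.249 -0.122 -1.405]
w2 TCP-> [0.414 0.08  0.299] shift mm [319.8  29.8 165.3] turn [-0.371 -0.265 -1.382]
```

```bash
python3 -m jog '50 10 0 -0.04 -0.02 -0.14 0.2;100 20 0 -0.08 -0.04 -0.28 0.2;150 30 0 -0.12 -0.05 -0.42 0.2;200 40 5 -0.15 -0.06 -0.56 0.2;250 50 10 -0.18 -0.07 -0.7 0.2'
python3 - <<'E'
from h import *
st();g=pw([-.0913,.0901,.125])
delta([.43,.03,.45],lean(20),.019,"w1c");delta(g,lean(30),.22,"w2")
E
```

```text
t: 2.1
tool_pos: [0.4295, 0.0246, 0.4637]
tcp_rot: [0.921, 2.676, 0.061]
force: [0.8, -0.1, -0.2]
gripper_width: 0.051
t 2.1 j [0.64, -0.26, -0.65, 1.82, -0.1, 1.22, 0.91] press mm [-179.8   34.2  463.7] F [ 0.8 -0.1 -0.2] w 0.051
w1c TCP-> [0.43 0.03 0.45] shift mm [ 6.7  2.6 12.8] turn [-0.089 -0.016 -0.704]
w2 TCP-> [0.414 0.08  0.299] shift mm [ 90.   11.8 148.7] turn [-0.15  -0.183 -0.695]
```

```bash
python3 -m jog '18 2 30 -0.03 -0.03 -0.14 0.2;36 4 60 -0.06 -0.06 -0.28 0.2;54 7 90 -0.09 -0.1 -0.42 0.2;72 9 120 -0.12 -0.14 -0.56 0.2;90 12 149 -0.15 -0.183 -0.695 0.2'
python3 - <<'E'
from h import *
st();g=pw([-.0913,.0901,.125])
delta(g,lean(30),.22,"w2");delta(g,lean(30),.13,"w3")
E
```

```text
t: 2.6
tool_pos: [0.4146, 0.0785, 0.2979]
tcp_rot: [-0.073, 2.617, 0.018]
force: [0.6, 0.1, -0.9]
gripper_width: 0.0508
t 2.6 j [0.37, -0.29, -0.6, 2.28, -0.11, 0.58, 1.45] press mm [-191.7   88.9  297.9] F [ 0.6  0.1 -0.9] w 0.0508
w2 TCP-> [0.414 0.08  0.299] shift mm [-0.5  1.2 -1. ] turn [-0.001  0.001  0.   ]
w3 TCP-> [0.459 0.082 0.221] shift mm [-0.4  1.3 89. ] turn [-0.001  0.001  0.   ]
```

I'm at pregrasp, so I'll check the pin with the wrist camera.

```bash
python3 -m jog '0 0 25 0 0 0 0.2;0 0 50 0 0 0 0.2;0 0 50 0 0 0 0.2'
python3 - <<'E'
from h import *
o=manip.get_obs();im=manip.capture("wrist");cv2.imwrite("pics/w1.png",im);st()
print("pred top",proj("wrist",pw([-.0913,.0901,.152]),o),"base",proj("wrist",pw([-.0913,.0901,.064]),o))
E
```

```text
t: 2.9
tool_pos: [0.439, 0.0793, 0.253]
tcp_rot: [-0.065, 2.625, 0.021]
force: [-0.5, -0.6, -0.1]
gripper_width: 0.0512
t 2.95 j [0.46, -0.16, -0.72, 2.3, 0.01, 0.45, 1.32] press mm [-166.7   88.2  254.6] F [ 0.3 -0.5 -0.4] w 0.0513
pred top [322.2, 209.2] base [321.4, 149.9]
```

View pics/w1.png

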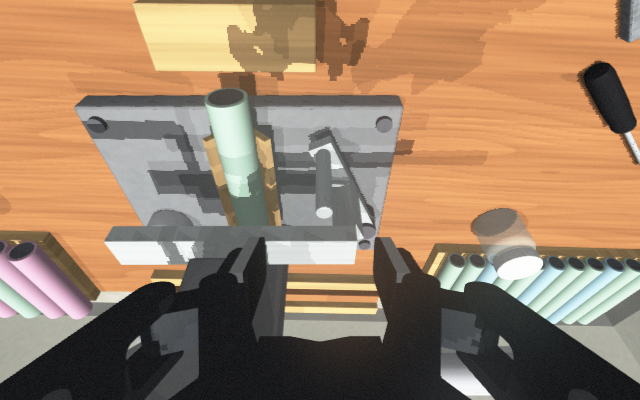

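The wrist view shows the pin's top at (323,211), against a prediction of (322,209), and centred between the fingers. Next I advance.

Run:
```python
from h import *
delta(pw([-.0913,.0901,.122]),lean(30),0,"g")
```

```text
g TCP-> [0.524 0.086 0.106] shift mm [  0.2   2.  171.6] turn [-0.001 -0.005 -0.006]
```

```bash
python3 -m jog '0 0 40 0 0 0 0.2;0 1 80 0 0 0 0.2;0 2 115 0 0 0 0.2;0 2 145 0 0 0 0.2;0 2 171 0 0 0 0.2' 30
python3 -m jog '0 0 0 0 0 0 -0.2;0 0 0 0 0 0 -0.2;0 0 0 0 0 0 -0.2'
python3 - <<'E'
from h import *
st();
for q in(.2,.4,.6,.8,1.0,1.15,1.25):
    a=np.arctan2(-.06,-.1263)-q;p=np.array([.035+.14*np.cos(a),.15+.14*np.sin(a),.122]);delta(pw(p),lean(30),0,q)
E
```

```text
t: 3.45
tool_pos: [0.5073, 0.0771, 0.1478]
tcp_rot: [-0.052, 2.615, 0.008]
force: [0.6, -0.2, 0.3]
gripper_width: 0.0511
t: 3.75
tool_pos: [0.5059, 0.0783, 0.1487]
tcp_rot: [-0.055, 2.615, 0.009]
force: [-0.3, -0.0, -0.2]
gripper_width: 0.0343
t 3.75 j [0.34, 0.2, -0.72, 2.33, 1.11, 0.32, 0.26] press mm [-100.5   83.5  148.7] F [-0.3 -0.  -0.2] w 0.0343
0.2 TCP-> [0.513 0.111 0.106] shift mm [14.1 33.  41.6] turn [-0.01   0.002 -0.01 ]
0.4 TCP-> [0.508 0.139 0.106] shift mm [17.9 60.6 39.3] turn [-0.01   0.002 -0.01 ]
0.6 TCP-> [0.508 0.167 0.106] shift mm [16.8 88.5 39.8] turn [-0.01   0.002 -0.01 ]
0.8 TCP-> [0.513 0.194 0.106] shift mm [ 11.  115.7  43.1] turn [-0.01   0.002 -0.01 ]
1.0 TCP-> [0.524 0.22  0.106] shift mm [  0.6 140.9  49. ] turn [-0.01   0.002 -0.01 ]
1.15 TCP-> [0.536 0.237 0.106] shift mm [-10. 158.  55.] turn [-0.01   0.002 -0.01 ]
1.25 TCP-> [0.545 0.248 0.106] shift mm [-18.2 168.4  59.8] turn [-0.01   0.002 -0.01 ]
```

```bash
python3 -m jog '4 2 15 0 0 0 0;8 4 30 0 0 0 0;10 6 44 0 0 0 0;10 6 44 0 0 0 0;10 6 44 0 0 0 0'
python3 - <<'E'
from h import *
st();delta(pw([-.0913,.0901,.122]),lean(30),0,"g")
E
```

```text
t: 4.25
tool_pos: [0.5189, 0.0845, 0.1052]
tcp_rot: [-0.055, 2.616, 0.01]
force: [0.7, 0.3, -0.7]
gripper_width: 0.0425
t 4.25 j [0.21, 0.31, -0.62, 2.34, 1.5, 0.33, -0.13] press mm [-87.2  89.  105.2] F [ 0.7  0.3 -0.7] w 0.0425
g TCP-> [0.524 0.086 0.106] shift mm [-4.8  1.2  2.4] turn [-0.01   0.001 -0.011]
```

```bash
python3 -m jog '-5 1 2 0 0 0 -0.4;-5 1 2 0 0 0 -0.4'
python3 - <<'E'
from h import *
st();
for q in(.15,.3,.45,.6,.75,.9,1.05,1.15,1.25):
    a=np.arctan2(-.06,-.1263)-q;p=np.array([.035+.14*np.cos(a),.15+.14*np.sin(a),.122]);delta(pw(p),lean(30),0,q)
E
```

```text
t: 4.45
tool_pos: [0.5253, 0.0859, 0.1062]
tcp_rot: [-0.054, 2.615, 0.011]
force: [-0.2, 0.7, -0.3]
gripper_width: 0.0252
t 4.45 j [0.21, 0.32, -0.61, 2.32, 1.48, 0.33, -0.11] press mm [-80.8  90.1 106.2] F [-0.2  0.7 -0.3] w 0.0252
0.15 TCP-> [0.515 0.105 0.106] shift mm [ 8.1 19.3 -4. ] turn [-0.01   0.003 -0.011]
0.3 TCP-> [0.51  0.125 0.106] shift mm [12.3 39.7 -6.5] turn [-0.01   0.003 -0.011]
0.45 TCP-> [0.507 0.146 0.106] shift mm [13.8 60.6 -7.4] turn [-0.01   0.003 -0.011]
0.6 TCP-> [0.508 0.167 0.106] shift mm [12.5 81.5 -6.7] turn [-0.01   0.003 -0.011]
0.75 TCP-> [0.511 0.187 0.106] shift mm [  8.6 102.   -4.5] turn [-0.01   0.003 -0.011]
0.9 TCP-> [0.518 0.207 0.106] shift mm [  2.  121.6  -0.8] turn [-0.01   0.003 -0.011]
1.05 TCP-> [0.528 0.226 0.106] shift mm [ -6.9 139.8   4.4] turn [-0.01   0.003 -0.011]
1.15 TCP-> [0.536 0.237 0.106] shift mm [-14.2 151.    8.6] turn [-0.01   0.003 -0.011]
1.25 TCP-> [0.545 0.248 0.106] shift mm [-22.4 161.3  13.3] turn [-0.01   0.003 -0.011]
```

```bash
python3 -m jog '5 10 -2 0 0 0 -0.4;8 20 -4 0 0 0 -0.4;11 30 -5 0 0 0 -0.4;12 40 -6 0 0 0 -0.4;13 50 -7 0 0 0 -0.4'
python3 - <<'E'
from h import *
st()
for q in(.45,.6,.75,.9,1.05,1.15,1.25):
    a=np.arctan2(-.06,-.1263)-q;p=np.array([.035+.14*np.cos(a),.15+.14*np.sin(a),.122]);delta(pw(p),lean(30),0,q)
E
```

```text
t: 4.95
tool_pos: [0.5067, 0.136, 0.104]
tcp_rot: [-0.056, 2.618, 0.01]
force: [-0.8, -1.6, -0.6]
gripper_width: 0.0255
t 4.95 j [0.12, 0.33, -0.66, 2.33, 1.47, 0.42, -0.21] press mm [-96.5 141.1 104. ] F [-0.8 -1.6 -0.6] w 0.0255
0.45 TCP-> [0.507 0.146 0.106] shift mm [-1.6  9.8 -0.9] turn [-0.01  -0.001 -0.01 ]
0.6 TCP-> [0.508 0.167 0.106] shift mm [-2.8 30.7 -0.3] turn [-0.01  -0.001 -0.01 ]
0.75 TCP-> [0.511 0.187 0.106] shift mm [-6.8 51.2  1.9] turn [-0.01  -0.001 -0.01 ]
0.9 TCP-> [0.518 0.207 0.106] shift mm [-13.4  70.8   5.7] turn [-0.01  -0.001 -0.01 ]
1.05 TCP-> [0.528 0.226 0.106] shift mm [-22.4  89.   10.8] turn [-0.01  -0.001 -0.01 ]
1.15 TCP-> [0.536 0.237 0.106] shift mm [-29.7 100.2  14.9] turn [-0.01  -0.001 -0.01 ]
1.25 TCP-> [0.545 0.248 0.106] shift mm [-37.9 110.5  19.6] turn [-0.01  -0.001 -0.01 ]
```

```bash
python3 -m jog '-2 15 0 0 0 0 -0.4;-3 31 0 0 0 0 -0.4;-6 46 1 0 0 0 -0.4;-9 58 3 0 0 0 -0.4;-13 70 5 0 0 0 -0.4'
python3 - <<'E'
from h import *
st()
for q in(.9,1.05,1.15,1.25):
    a=np.arctan2(-.06,-.1263)-q;p=np.array([.035+.14*np.cos(a),.15+.14*np.sin(a),.122]);delta(pw(p),lean(30),0,q)
E
```

```text
t: 5.45
tool_pos: [0.5183, 0.2073, 0.1061]
tcp_rot: [-0.056, 2.618, 0.011]
force: [-0.8, -0.9, -0.7]
gripper_width: 0.0253
t 5.45 j [-0.01, 0.39, -0.71, 2.24, 1.39, 0.54, -0.23] press mm [-81.  211.7 106.1] F [-0.8 -0.9 -0.7] w 0.0253
0.9 TCP-> [0.518 0.207 0.106] shift mm [0.4 0.  0.4] turn [-0.009 -0.    -0.01 ]
1.05 TCP-> [0.528 0.226 0.106] shift mm [-8.7 18.2  5.5] turn [-0.009 -0.    -0.01 ]
1.15 TCP-> [0.536 0.237 0.106] shift mm [-15.9  29.4   9.7] turn [-0.009 -0.    -0.01 ]
1.25 TCP-> [0.545 0.248 0.106] shift mm [-24.2  39.7  14.4] turn [-0.009 -0.    -0.01 ]
```

```bash
python3 -m jog '-4 9 2 0 0 0 -0.4;-9 18 5 0 0 0 -0.4;-12 24 8 0 0 0 -0.4;-16 29 10 0 0 0 -0.4;-16 31 10 0 0 0 -0.4'
python3 - <<'E'
from h import *
st()
E
```

```text
t: 5.95
tool_pos: [0.5363, 0.2336, 0.1044]
tcp_rot: [-0.049, 2.618, 0.0]
force: [-2.5, -8.9, 2.2]
gripper_width: 0.0258
t 5.95 j [-0.05, 0.44, -0.71, 2.18, 1.36, 0.59, -0.21] press mm [-61.6 237.  104.4] F [-2.5 -8.9  2.2] w 0.0258
```

```bash
python3 -m jog '-2 4 1 0 0 0 -0.4;-2 4 1 0 0 0 -0.4'
python3 - <<'E'
from h import *
st()
E
```

```text
t: 6.15
tool_pos: [0.5379, 0.2336, 0.1037]
tcp_rot: [-0.044, 2.62, -0.009]
force: [-3.2, -13.4, 3.1]
gripper_width: 0.0258
t 6.15 j [-0.05, 0.45, -0.71, 2.17, 1.35, 0.6, -0.21] press mm [-60.  236.9 103.7] F [ -3.2 -13.4   3.1] w 0.0258
```

The force rises with no movement in y, so the prop is at its stop. I'll relax, open and withdraw.

```bash
python3 -m jog '1 -7 0 0 0 0 -0.3;1 -9 0 0 0 0 0;1 -9 0 0 0 0 0.1'
python3 -m jog '0 0 -25 0 0 0 0.1;0 0 -60 0 0 0 0.1;0 0 -95 0 0 0 0.1;0 0 -130 0 0 0 0.1;0 0 -130 0 0 0 0.1'
python3 - <<'E'
from h import *
st();o=manip.get_obs();cv2.imwrite("pics/w2.png",manip.capture("wrist"))
for q in (1.0,1.15,1.25):
    a=np.arctan2(-.06,-.1263)-q
    print(q,proj("wrist",pw([.035+.14*np.cos(a),.15+.14*np.sin(a),.152]),o))
E
```

```text
t: 6.45
tool_pos: [0.5374, 0.233, 0.1053]
tcp_rot: [-0.056, 2.617, 0.012]
force: [-0.2, -0.6, 0.5]
gripper_width: 0.0469
t: 6.95
tool_pos: [0.4722, 0.2334, 0.2223]
tcp_rot: [-0.06, 2.609, 0.015]
force: [1.4, 0.1, 0.2]
gripper_width: 0.0469
t 6.95 j [0.13, 0.14, -0.91, 2.18, 0.85, 0.62, 0.22] press mm [-125.6  240.3  222.3] F [1.4 0.1 0.2] w 0.0469
1.0 [298.4, 205.9]
1.15 [321.6, 216.9]
1.25 [334.7, 224.9]
```

View pics/w2.png

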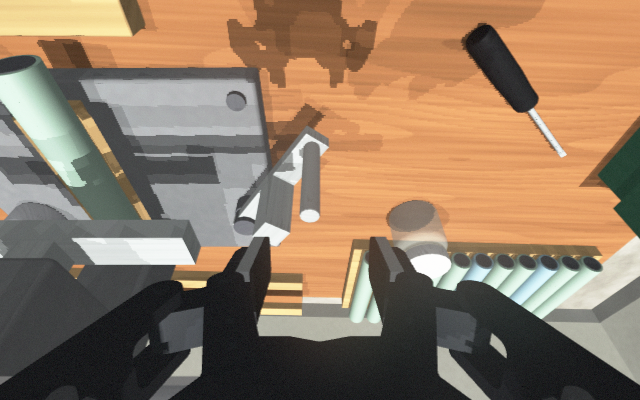

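The pin's top is at (310,215), about 1.08 rad of travel, and it stood firm against the push. The prop arm now points out to the left, clear of the foot bar at (100,245). Next I lift and go to the lever grip.

Run:
```python
from h import *
o=manip.get_obs();p=wp(plane("wrist",(310,215),.152,o));print("pin",p.round(4),"r",np.hypot(p[0]-.035,p[1]-.15))
delta([.44,.2,.47],lean(20),.019,"l1");delta([.4945,-.1275,.47],down([0,1,0]),.019,"l2")
```

```text
pin [-0.0761  0.2304  0.152 ] r 0.13712986298429006
l1 TCP-> [0.44 0.2  0.47] shift mm [ -96.7  -30.8 -232.7] turn [-0.007  0.18  -0.01 ]
l2 TCP-> [ 0.494 -0.128  0.47 ] shift mm [-131.1 -360.4 -211.8] turn [0.41  0.418 1.52 ]
```

```bash
python3 -m jog '-18 -6 -45 0 0.03 0 0.5;-36 -12 -90 0 0.07 0 0.5;-55 -18 -135 0 0.1 0 0.5;-75 -24 -180 0 0.14 0 0.5;-97 -31 -233 0 0.18 0 0.5'
python3 - <<'E'
from h import *
st()
delta([.45,.0,.50],down([0,1,0]),.019,"l1");delta([.4945,-.1275,.47],down([0,1,0]),.019,"l2")
E
```

```text
t: 7.5
tool_pos: [0.4447, 0.2015, 0.4378]
tcp_rot: [-0.058, 2.8, 0.005]
force: [0.4, 1.3, -0.2]
gripper_width: 0.0636
t 7.5 j [0.38, -0.13, -0.87, 1.79, 0.06, 1.13, 1.1] press mm [-154.8  210.   437.8] F [ 0.4  1.3 -0.2] w 0.0636
l1 TCP-> [0.45 0.   0.5 ] shift mm [ -17.8 -201.8  -59. ] turn [0.263 0.272 1.541]
l2 TCP-> [ 0.494 -0.128  0.47 ] shift mm [ -44.6 -330.9  -17.2] turn [0.263 0.272 1.541]
```

```bash
python3 -m jog '-4 -40 -20 0.03 0.03 0.14 0.5;-8 -80 -40 0.06 0.06 0.29 0.5;-12 -120 -50 0.09 0.09 0.43 0.5;-16 -160 -59 0.1 0.1 0.58 0.5;-18 -202 -59 0.12 0.12 0.72 0.5'
python3 - <<'E'
from h import *
st()
delta([.4945,-.1275,.47],down([0,1,0]),.019,"l2")
E
```

```text
t: 8.0
tool_pos: [0.4511, -0.0013, 0.4992]
tcp_rot: [1.004, 2.76, 0.009]
force: [0.8, 0.1, -0.6]
gripper_width: 0.064
t 8.0 j [0.6, -0.13, -0.64, 1.65, -0.01, 1.4, 0.84] press mm [-159.6    7.1  499.2] F [ 0.8  0.1 -0.6] w 0.064
l2 TCP-> [ 0.494 -0.128  0.47 ] shift mm [-107.2  -71.6   45. ] turn [0.149 0.149 0.815]
```

```bash
python3 -m jog '-21 -14 5 0.02 0.02 0.14 0.6;-43 -29 5 0.05 0.05 0.29 0.6;-64 -43 10 0.08 0.08 0.43 0.6;-86 -57 15 0.1 0.1 0.58 0.6;-107 -72 20 0.13 0.13 0.71 0.6'
python3 - <<'E'
from h import *
st();o=manip.get_obs();cv2.imwrite("pics/w3.png",manip.capture("wrist"))
print(proj("wrist",[.491,-.067,.331],o),proj("wrist",[.498,-.188,.324],o))
delta([.4945,-.1275,.3275],down([0,1,0]),.07,"l2");delta([.4945,-.1275,.3275],down([0,1,0]),0,"l3")
E
```

```text
t: 8.5
tool_pos: [0.4901, -0.1256, 0.4923]
tcp_rot: [2.022, 2.374, -0.003]
force: [0.3, -1.0, 0.6]
gripper_width: 0.0683
t 8.5 j [0.69, 0.09, -0.58, 1.47, 0.07, 1.57, 0.27] press mm [-127.6 -119.1  492.3] F [ 0.3 -1.   0.6] w 0.0683
[327.9, 117.7] [315.0, 236.2]
l2 TCP-> [ 0.494 -0.128  0.378] shift mm [  6.2   2.7 111.7] turn [0.012 0.018 0.093]
l3 TCP-> [ 0.494 -0.128  0.308] shift mm [  7.4   1.9 181.7] turn [0.012 0.018 0.093]
```

View pics/w3.png

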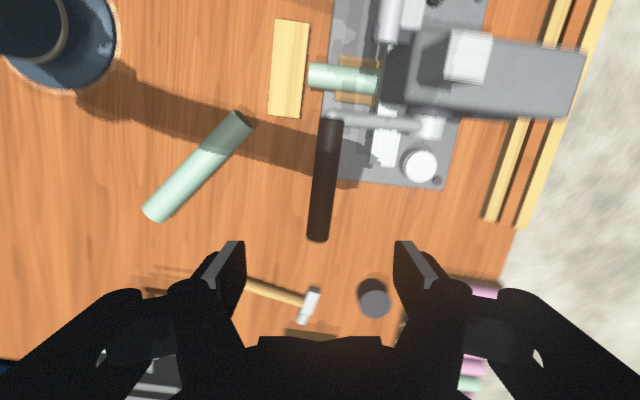

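The bar runs from (330,115) to (318,240), close to the predicted (328,118) and (315,236). Next I descend over its middle and grip.

```bash
python3 -m jog '2 1 40 0.01 0.01 0.09 0.8;4 2 80 0.01 0.02 0.09 0.8;6 3 112 0.01 0.02 0.09 0.8;7 3 150 0.01 0.02 0.09 0.8;7 3 182 0.01 0.02 0.09 0.8'
python3 - <<'E'
from h import *
st();delta([.4955,-.1275,.3275],down([0,1,0]),0,"l3")
E
```

```text
t: 9.05
tool_pos: [0.4943, -0.1198, 0.3085]
tcp_rot: [2.133, 2.304, 0.007]
force: [0.7, -0.2, -0.7]
gripper_width: 0.0767
t 9.05 j [0.67, 0.18, -0.59, 1.79, 0.1, 1.2, 0.13] press mm [-123.  -113.5  308.5] F [ 0.7 -0.2 -0.7] w 0.0767
l3 TCP-> [ 0.496 -0.128  0.308] shift mm [-7.8  0.6 -0.1] turn [ 0.005 -0.002  0.022]
```

```bash
python3 -m jog '-7 0 0 0 0 0 0.2;-7 0 0 0 0 0 -0.6;-7 0 0 0 0 0 -0.6;-7 0 0 0 0 0 -0.6;-7 0 0 0 0 0 -0.6' 50
python3 - <<'E'
from h import *
st()
p=wp(manip.get_obs()["tool_pos"]);gz=p[2]+.019;a0=np.arctan2(gz-.225,-p[0]);print("lever angle deg",np.degrees(a0),"r",np.hypot(p[0],gz-.225))
for q in np.arange(.1,1.21,.1):
    a=np.radians(40)-q;delta(pw([-.16*np.cos(a),p[1],.225+.16*np.sin(a)]),down([0,1,0]),0,round(q,2))
E
```

```text
t: 9.55
tool_pos: [0.4972, -0.1267, 0.3138]
tcp_rot: [2.129, 2.297, 0.015]
force: [3.4, -0.7, 2.3]
gripper_width: 0.0224
t 9.55 j [0.68, 0.17, -0.58, 1.78, 0.1, 1.2, 0.15] press mm [-120.6 -120.6  313.8] F [ 3.4 -0.7  2.3] w 0.0224
lever angle deg 41.80127768989406 r 0.16175331259678558
0.1 TCP-> [ 0.486 -0.127  0.296] shift mm [  0.2 -11.9  17.6] turn [0.013 0.    0.02 ]
0.2 TCP-> [ 0.477 -0.128  0.282] shift mm [  0.4 -20.4  31.1] turn [0.013 0.    0.02 ]
0.3 TCP-> [ 0.47  -0.128  0.268] shift mm [  0.6 -27.5  45.4] turn [0.013 0.    0.02 ]
0.4 TCP-> [ 0.465 -0.128  0.253] shift mm [  0.7 -33.2  60.4] turn [0.013 0.    0.02 ]
0.5 TCP-> [ 0.461 -0.129  0.237] shift mm [  0.8 -37.3  75.8] turn [0.013 0.    0.02 ]
0.6 TCP-> [ 0.459 -0.129  0.222] shift mm [  0.8 -39.9  91.6] turn [0.013 0.    0.02 ]
0.7 TCP-> [ 0.458 -0.129  0.206] shift mm [  0.8 -40.9 107.6] turn [0.013 0.    0.02 ]
0.8 TCP-> [ 0.459 -0.129  0.19 ] shift mm [  0.8 -40.2 123.6] turn [0.013 0.    0.02 ]
0.9 TCP-> [ 0.461 -0.129  0.174] shift mm [  0.8 -38.  139.4] turn [0.013 0.    0.02 ]
1.0 TCP-> [ 0.465 -0.128  0.158] shift mm [  0.7 -34.3 154.9] turn [0.013 0.    0.02 ]
1.1 TCP-> [ 0.471 -0.128  0.143] shift mm [  0.6 -28.9 170. ] turn [0.013 0.    0.02 ]
1.2 TCP-> [ 0.478 -0.128  0.129] shift mm [  0.5 -22.2 184.5] turn [0.013 0.    0.02 ]
```

```bash
python3 -m jog '0 -9 12 0 0 0 -0.7;0 -17 26 0 0 0 -0.7;0 -25 41 0 0 0 -0.7;0 -30 56 0 0 0 -0.7;0 -34 71 0 0 0 -0.7' 50
python3 - <<'E'
from h import *
st()
p=wp(manip.get_obs()["tool_pos"])
for q in np.arange(.5,1.21,.1):
    a=np.radians(40)-q;delta(pw([-.16*np.cos(a),p[1],.225+.16*np.sin(a)]),down([0,1,0]),0,round(q,2))
E
```

```text
t: 10.05
tool_pos: [0.4666, -0.1282, 0.2442]
tcp_rot: [2.126, 2.293, 0.023]
force: [5.1, 1.7, 6.7]
gripper_width: 0.0223
t 10.05 j [0.7, 0.18, -0.58, 1.94, 0.11, 1.03, 0.15] press mm [-151.2 -120.5  244.2] F [5.1 1.7 6.7] w 0.0223
0.5 TCP-> [ 0.461 -0.129  0.237] shift mm [ 0.1 -5.8  6.6] turn [0.021 0.001 0.02 ]
0.6 TCP-> [ 0.459 -0.129  0.222] shift mm [ 0.2 -8.5 22.4] turn [0.021 0.001 0.02 ]
0.7 TCP-> [ 0.458 -0.129  0.206] shift mm [ 0.2 -9.6 38.3] turn [0.021 0.001 0.02 ]
0.8 TCP-> [ 0.459 -0.129  0.19 ] shift mm [ 0.2 -9.1 54.3] turn [0.021 0.001 0.02 ]
0.9 TCP-> [ 0.461 -0.129  0.174] shift mm [ 0.2 -7.1 70.1] turn [0.021 0.001 0.02 ]
1.0 TCP-> [ 0.465 -0.128  0.158] shift mm [ 0.1 -3.4 85.7] turn [0.021 0.001 0.02 ]
1.1 TCP-> [ 0.471 -0.128  0.143] shift mm [  0.    1.8 100.8] turn [0.021 0.001 0.02 ]
1.2 TCP-> [ 0.478 -0.128  0.129] shift mm [-1.000e-01  8.500e+00  1.154e+02] turn [0.021 0.001 0.02 ]
```

```bash
python3 -m jog '0 -3 16 0 0 0 -0.7;0 -4 32 0 0 0 -0.7;0 -3 48 0 0 0 -0.7;0 -1 64 0 0 0 -0.7;0 2 79 0 0 0 -0.7'
python3 -m jog '0 3 8 0 0 0 -0.7;0 6 16 0 0 0 -0.7;0 8 22 0 0 0 -0.7;0 8 22 0 0 0 -0.7'
python3 - <<'E'
from h import *
st()
E
```

```text
t: 10.55
tool_pos: [0.4679, -0.1282, 0.1641]
tcp_rot: [2.129, 2.295, 0.018]
force: [-0.4, 1.0, 9.9]
gripper_width: 0.0222
t: 10.95
tool_pos: [0.4752, -0.1278, 0.1408]
tcp_rot: [2.131, 2.297, 0.016]
force: [2.3, -0.1, -0.7]
gripper_width: 0.0224
t 10.95 j [0.64, 0.33, -0.55, 2.04, 0.23, 0.82, 0.04] press mm [-142.6 -120.5  140.8] F [ 2.3 -0.1 -0.7] w 0.0224
```

```bash
python3 -m jog '0 2 4 0 0 0 -0.7;0 4 8 0 0 0 -0.7;0 4 8 0 0 0 -0.7'
python3 - <<'E'
from h import *
st()
E
```

```text
t: 11.25
tool_pos: [0.4756, -0.1279, 0.1387]
tcp_rot: [2.134, 2.3, -0.002]
force: [-24.7, 3.3, 60.5]
gripper_width: 0.0221
t 11.25 j [0.63, 0.33, -0.54, 2.03, 0.24, 0.83, 0.02] press mm [-142.2 -120.6  138.7] F [-24.7   3.3  60.5] w 0.0221
```

It's hard on the stop at 60 N. I'll relax, open and rise.

```bash
python3 -m jog '0 -4 -9 0 0 0 -0.7;0 -4 -9 0 0 0 0.6;0 -4 -9 0 0 0 0.8;0 -4 -9 0 0 0 0.8;0 -4 -9 0 0 0 0.8'
python3 -m jog '0 0 -20 0 0 0 0.8;0 0 -50 0 0 0 0.8;0 0 -90 0 0 0 0.8;0 0 -130 0 0 0 0.8;0 0 -170 0 0 0 0.8'
python3 -m jog '-30 -20 -40 0 0 0 0.8;-70 -20 -80 0 0 0 0.8;-120 -20 -100 0 0 0 0.8;-170 -20 -120 0 0 0 0.8;-210 -20 -120 0 0 0 0.8'
python3 - <<'E'
from h import *
st()
r=lambda i:cv2.resize(i,(330,260),interpolation=cv2.INTER_CUBIC)
a=manip.capture("top");b=manip.capture("scene");cv2.imwrite("pics/top2.png",a);cv2.imwrite("pics/scene2.png",b)
cv2.imwrite("pics/end.png",np.vstack([np.hstack([cv2.resize(i[110:240,s:s+165],(400,315),interpolation=cv2.INTER_CUBIC) for i,s in((a,220),(b,232))]),np.hstack([cv2.resize(i,(400,250)) for i in(a,b)])]))
E
```

```text
t: 11.75
tool_pos: [0.4724, -0.1279, 0.14]
tcp_rot: [2.132, 2.303, 0.01]
force: [-0.1, 0.3, 0.6]
gripper_width: 0.0765
t: 12.25
tool_pos: [0.4711, -0.1282, 0.3117]
tcp_rot: [2.132, 2.303, 0.01]
force: [2.0, -0.3, 0.6]
gripper_width: 0.0768
t: 12.75
tool_pos: [0.4668, -0.3348, 0.4319]
tcp_rot: [2.128, 2.3, 0.011]
force: [1.3, 0.7, 1.0]
gripper_width: 0.0771
t 12.75 j [0.9, 0.22, -0.44, 1.45, 0.09, 1.48, 0.54] press mm [-162.4 -326.7  431.9] F [1.3 0.7 1. ] w 0.0771
```

View pics/end.png

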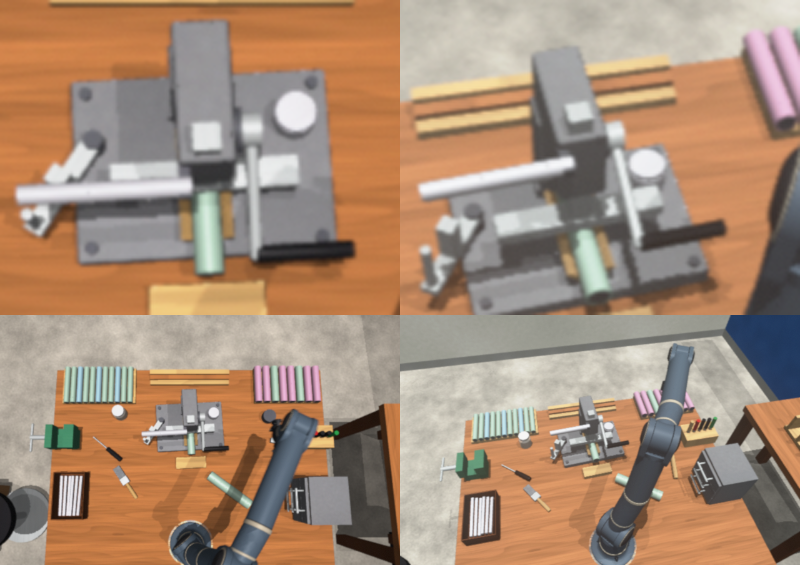

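The end picture shows the prop swung out, the lever down with its grip at (258–352,251), the pipe in its cradle at (208,235), and everything else in place. I'll check the grip's height and compare the surroundings with the first picture.

Run:
```python
from h import *
k=165/400
P=[tri([("top",(220+a*k,110+b*k)),("scene",(232+c*k,120+d*k))]) for a,b,c,d in((258,253,240,241),(352,249,324,228))]
for p in P:print("grip end",p.round(3))
m=wp((P[0]+P[1])/2);print("angle below level",np.degrees(np.arctan2(.225-m[2],-m[0])).round(1))
d=cv2.absdiff(cv2.imread("pics/top0.png"),cv2.imread("pics/top2.png")).max(2)
for n,(u,v,w,h) in dict(jar=(178,142,26,26),driver=(145,190,55,50),brush=(178,238,45,58),block=(278,225,55,22),tin=(330,146,22,20),weight=(418,150,26,24),pipe=(298,200,16,26)).items():
    print(n,round(float((d[v:v+h,u:u+w]>40).mean()),3))
st()
```

```text
grip end [ 0.478 -0.071  0.097]
grip end [ 0.484 -0.198  0.088]
angle below level 44.0
jar 0.0
driver 0.0
brush 0.0
block 0.0
tin 0.0
weight 0.106
pipe 0.0
t 12.85 j [0.91, 0.23, -0.43, 1.45, 0.09, 1.48, 0.54] press mm [-165.3 -333.4  428.1] F [ 0.3 -0.1  0.1] w 0.0766
```

The triangulated height is 0.09 m, which contradicts the 0.16 m known from the grip. I'll measure it properly with a dark mask.

Run:
```python
from h import *
E={}
for n,(u,v,w,h) in dict(top=(318,195,60,35),scene=(325,200,70,35)).items():
    im=cv2.imread(f"pics/{n}2.png");m=(im[v:v+h,u:u+w].max(2)<60).astype(np.uint8)
    k,l,s,c=cv2.connectedComponentsWithStats(m);i=1+s[1:,4].argmax();r=cv2.minAreaRect(np.argwhere(l==i)[:,::-1].astype(np.float32))
    b=cv2.boxPoints(r)+[u,v];b=b[b[:,0].argsort()];E[n]=[b[:2].mean(0),b[2:].mean(0)];print(n,s[i],np.round(E[n],1).tolist())
for i in(0,1):print(tri([("top",E["top"][i]),("scene",E["scene"][i])]).round(3))
for z in(.145,.163,.2):
  print(z,[wp(plane(n,(E[n][0]+E[n][1])/2,z)).round(3).tolist() for n in E])
for q in(.8,.9,1.,1.1):
    a=np.radians(40)-q;c=[pw([-.16*np.cos(a),y,.225+.16*np.sin(a)]) for y in(-.061,-.182)];print(q,[[proj(n,x) for x in c] for n in E])
cv2.imwrite("pics/c.png",np.hstack([cv2.resize(cv2.imread(f"pics/{n}2.png")[185:240,u:u+80],None,fx=5,fy=5,interpolation=cv2.INTER_CUBIC) for n,u in(("top",310),("scene",320))]))
```

```text
top [  9  15  38   9 245] [[326.8, 214.6], [364.1, 212.9]]
scene [53 26 11  9 57] [[379.6, 229.4], [387.1, 231.9]]
[ 0.437 -0.147  0.112]
[ 0.486 -0.251 -0.037]
0.145 [[-0.144, -0.121, 0.145], [-0.252, -0.211, 0.145]]
0.163 [[-0.147, -0.119, 0.163], [-0.262, -0.205, 0.163]]
0.2 [[-0.152, -0.115, 0.2], [-0.284, -0.192, 0.2]]
0.8 [[[327.8, 217.0], [368.1, 214.6]], [[333.3, 206.1], [368.4, 199.1]]]
0.9 [[[327.5, 216.8], [367.4, 214.5]], [[332.9, 208.3], [367.7, 201.4]]]
1.0 [[[327.1, 216.2], [366.6, 213.9]], [[332.4, 210.1], [366.8, 203.1]]]
1.1 [[[326.7, 215.1], [365.8, 212.7]], [[331.8, 211.3], [365.9, 204.5]]]
```

View pics/c.png

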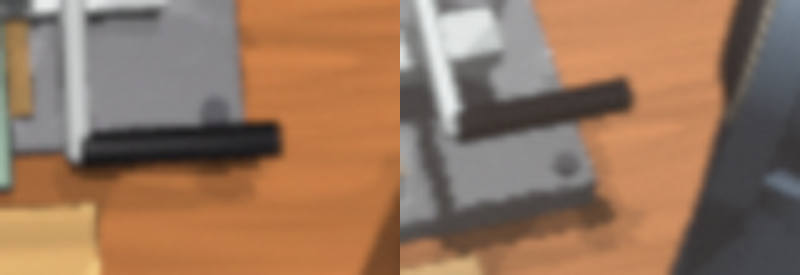

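In the close crop the bar runs from (332,210) to (366,204) in the scene view and from (327,215) to (364,213) in the top view. That matches the prediction for lever = 1.1 to within about 2 px, so my earlier height came from misread pixels. The weight is still at (430,161), with only the arm and its shadow nearby. I'm handing the job in.

```bash
python3 -c "
from workcell import manip
print(manip.close_job())"
```

```text
the job is handed in; nothing more can be done
None
```

The press is closed on the pipe. I swung the prop out by its handle to its stop, then pulled the lever down to its stop and let go. The job was handed in at about 13 s, with the arm clear of everything.

- **Prop:** it stood firm at its stop, with no movement while the push rose from 9 to 13 N. The wrist camera saw about 1.07 rad of travel. The stop is at 1.15, so I take it that the prop did not start at exactly 0.
- **Lever:** it stopped hard, with about 60 N at the wrist. Afterwards the grip bar matched the predicted fully-down position in both fixed views to within about 2 px.
- **Pipe and other things:** the pipe's visible front part, the tin, jar, block, brush and screwdriver showed no change from the first picture. I did not measure the mallet.
- **Checks that disagreed:**
  - My first measurement of the lowered grip gave a height of 0.09 m, against about 0.16 m expected. I had misread pixels in a composite picture, and my dark mask then failed in the scene view. I settled it by reading a close crop against the predicted pixels.
  - The picture comparison flagged about 10% change around the weight. I put this down to the arm and its shadow, because the weight is at the same place in both pictures.

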